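# Hang the long dipping scoop in the low drying cupboard

## Robot

A 6-joint arm with a two-finger parallel gripper is mounted at the origin on the work surface. World frame = base frame: x ahead of the robot, y to its left, z up, the work surface at z = 0. Lengths are in m, angles in rad, forces in N, time in s.
With the tool pointing down it reaches from about 0.275 to 1 m from the base axis. Payload 8.4 kg.
Tool frame: the origin (TCP) lies on the centre line of the jaws, within the pads' length; the fingertips stand 17 mm ahead of it and the grasp point (between the pads) lies 2 mm behind it (bot.tcp_to_tips is the z of the fingertips in the tool frame, in m); z points along the fingers, y is the line along which they close (so a half turn about z gives the same grasp; the last joint's range is limited). The gripper opens to 85 mm and grips with 20 to 120 N. Pads are 22 mm wide; open, the fingers measure 114 mm over their backs; the gripper's body (76 mm by 85 mm) begins 54 mm behind the grasp point. The pads swing forward as they close: fully open they stand 13 mm farther back than shut.
Start: joints at [-1.275, 0.353, 1.633, -0, 1.155, -0.002], TCP at [0.183, -0.597, 0.248] pointing down, gripper open.
Joint ranges: [-2.63, 2.63], [-0.92, 2.1], [0.06, 2.66], [-1.3, 4.44], [0, 2.69], [-3.02, 3.02]. Speed limits (rad/s): [2.22, 2.22, 2.79, 3.14, 3.14, 3.14].

## Interface

Orientations are given as a unit quaternion [x, y, z, w].
In Python, from workcell import bot, hand, kinematics, get_obs, vision, hand_in gives the robot as it stands. The module is installed in compiled form; this text tells all that it offers. Calls block until the motion is done:
- bot.reach(position, orientation): joint-space move of the TCP to a pose.
- bot.servo_line(position, ori=None, velocity=0.15): straight line of the TCP; ori=None keeps the orientation; velocity is the mean speed in m/s.
- bot.goto_joints(angles): joint-space move.
- hand.move_gripper(opening, strength=None): finger opening in m; strength is the grip in N (None keeps the last); returns when the fingers have stopped.
- bot.dwell(seconds).
- kinematics.solve_ik(position, orientation): joint angles nearest the present ones, or None.
- get_obs(): the state.
- vision.read_camera(name): name is "side" or "top" or "wrist"; returns a dict with "frame" (480x640x3 uint8, red, green, blue), "intrinsics" (3x3 intrinsics, pixels), "view" (4x4, takes a point from world to camera coordinates). Camera axes: x right, y down, z forward; pixel columns grow to the right and rows downward; lengths in m; the calibration is good to about 2 mm. The wrist camera is an equidistant fisheye: a pixel r from the principal point sees the ray r / f radians off the axis. A picture is of the moment at which its call begins. There is no depth.
A pose or a line that the arm cannot do raises bot.IKError and nothing moves.
- hand_in(): hands the job in; it is judged then, once.
The state is a dict: "time_s": time; "joint_pos": joint angles; "joint_vel": joint speeds; "joint_efforts": joint torques, N m; "position": TCP position; "orientation": TCP orientation; "wrist_force": force on the tool from outside, world axes, zero at the start; "ft_torque": the same for the moment, N m; "gripper_width": finger opening in m; "grip_force": force on a finger pad.
Only numpy, scipy, OpenCV 4.12 (cv2) and the standard library are available. Lean on these libraries where they do the work, as an engineer would, in place of code of your own. Each camera call takes 0.05 s, during which the arm holds its last target. There are 200 camera calls.

## Task

Take the long-handled dipping scoop from the table and hang it by the eye of its handle on the free hook deep inside the low drying cupboard, nose up so that it passes under the front rail. The hook is clipped in by hand, higher or lower, so feel for it with a light touch: lower the eye until it rests on the hook and pause there before you let the cup swing down and let go. Do not force the scoop or knock the cupboard, and leave it hanging still with the other things undisturbed.

Things in the scene. Friction and masses are not known exactly. Their poses are not given: they have to be found in the camera images.
- scoop: The one long-handled scoop, plain steel, 105 to 210 g, standing on the table. Origin: centre of the underside of its cup (50 mm across, 40 high, mouth along +z). Handle along +x at height 31 to 40 mm: 16 mm wide (y), 9 thick from the cup to x = 78 mm, then 11 wide, 7 thick, to a round eye at its end. The similar scoop with a short handle and no eye is not meant.
- grip (a point): Point on the scoop's handle, 46 mm from the cup's centre, 35.5 mm above its underside, in the middle of the 16 mm wide part: the place to take it.
- eye (a point): Centre of the eye at the end of the scoop's handle, 138 mm from the grip point: a round ring of 6 mm bar lying in the handle's plane, hole 21 mm, outside 33 mm across. Axes as the scoop's.
- cupboard: Low plywood drying cupboard, fixed, open at front (its -x, to the robot), 145 mm deep (x), 360 wide (y), 321 high; origin: centre of its underside. Boards 16 mm, floor 10 mm. Roof: steel wires 27 mm apart, underside at 305 mm; back rails span 228 to 288 and 30 to 85 mm. On end hooks at y = +118 and -118 mm, near the back, hang a paddle and a flat brush, down to 130 mm; a pot stands on its floor.
- front_rail (a point): Middle of the lower front edge of the rail under the cupboard's roof, 250 mm above its underside, on its front face. The opening under it is 328 mm wide and 10 to 250 mm high. Axes as the cupboard's.
- strip: Slotted steel strip, 26 mm wide, on the cupboard's back rail, axes as the cupboard's. Origin: on its front face, 255 mm above the cupboard's underside, 126 mm behind the front rail's face. The free hook is clipped into it: 6 mm bar that runs 36 mm straight to the front (-x), then bends up, its tip's centre at x = -39 mm, 10 mm above the bar's centre line; stiff under a light load.
- hook_slots (a point): Same point as the strip's origin: the middle of the hook's possible heights. The straight bar's centre line lies anywhere from 20 mm below to 20 mm above it; this is not measured and differs each time. Tip's top: 13 mm above that centre line. Sideways the bar is in line with this point.
- paddle_low (a point): Lower end of the small wooden paddle that hangs on the left end hook (swings freely).
- hake_low (a point): Lower end of the flat brush that hangs on the right end hook (swings freely).
- bowl_red: Terracotta bowl, 110 mm, bystander.
- bowl_white: White bowl, 104 mm, bystander.
- bowl_blue: Blue bowl, 112 mm, bystander.
- beaker: White beaker, 68 mm across, 85 mm high, bystander.
- short_scoop: Scoop with a short handle without an eye, bystander.
- brush: Brush lying on the table, bystander.
- pinch_pot: Small pot on the cupboard's floor, 54 mm, bystander.
There are look-alikes about, which are no part of the job. What is shaped like the scoop but red is not meant.

How it is judged:
By the outcome, as a careful person would: the job done as asked, in the order asked, and still so for the second after the job is handed in, with the robot touching nothing.
It also fails if it takes over 72 s, if anything falls off the work surface, if the arm or the gripper's body presses on something with over 40 N, if the wrist force passes 120 N, or if a joint passes its speed limit or range.

## Working session

There is one attempt and no reset: what is moved stays moved. The work goes in short steps, each a Python script; the robot and the scene stay as the last script left them, time stands still between calls to the robot, and variables do not carry over. Pictures are saved under pics/ and viewed, at most 10 in all, crops included, and the job is handed in when it is done.

```bash
mkdir -p pics
python3 - <<'E'
from workcell import bot,hand,vision,get_obs
import cv2,numpy as np
for n in("top","side"):
    c=vision.read_camera(n); cv2.imwrite(f"pics/{n}0.png",c["frame"][:,:,::-1]); np.savez(f"pics/{n}0.npz",**c)
    print(n,c["intrinsics"].tolist(),np.round(c["view"],4).tolist())
    R=c["view"][:3,:3];print(-R.T@c["view"][:3,3])
o=get_obs();print(o)
E
```

```text
top [[597.3708430943119, 0.0, 318.7992282736355], [0.0, 597.3708430943119, 240.92780887832984], [0.0, 0.0, 1.0]] [[0.0052, -1.0, -0.0062, -0.1222], [-0.9862, -0.0041, -0.1657, 0.5285], [0.1656, 0.0069, -0.9862, 1.6899], [0.0, 0.0, 0.0, 1.0]]
[ 0.24191738 -0.13171766  1.75329657]
side [[550.675522745481, 0.0, 314.4541061514599], [0.0, 550.675522745481, 249.11944327971852], [0.0, 0.0, 1.0]] [[-0.7114, -0.7024, -0.0221, 0.2651], [-0.4698, 0.4987, -0.7284, 0.4242], [0.5227, -0.5078, -0.6848, 1.2697], [0.0, 0.0, 0.0, 1.0]]
[-0.2757286   0.61942785  1.18430415]
{'time_s': 0.1, 'joint_pos': array([-1.27540385e+00,  3.53547580e-01,  1.63404029e+00, -6.79960222e-06,
        1.15522095e+00, -2.40788060e-03]), 'joint_vel': array([-0.00041806,  0.00020057, -0.00358498,  0.00091855, -0.00041137,
       -0.00054832]), 'joint_efforts': array([-2.97130784e-03, -6.06358910e+01, -3.42819428e+01, -1.62279443e-04,
        3.81650316e-03,  2.27271795e-05]), 'position': array([ 0.18326312, -0.59710915,  0.24766464]), 'orientation': array([ 9.88934448e-01,  1.48351904e-01, -9.18375988e-05, -6.01116738e-04]), 'wrist_force': array([0.28663333, 0.17511416, 0.6164752 ]), 'ft_torque': array([-0.00270419,  0.01566839, -0.04451477]), 'grip_force': 0.0, 'gripper_width': 0.08561290788041401}
```

View pics/top0.png

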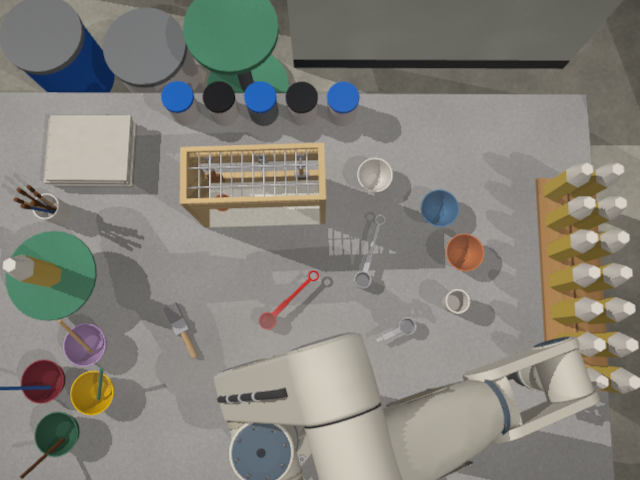

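View pics/side0.png

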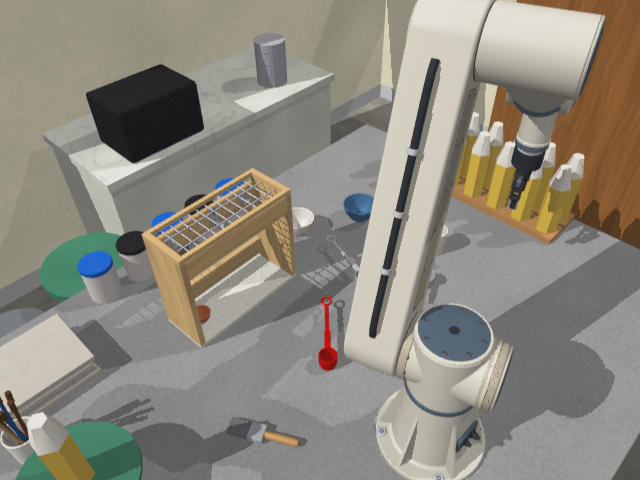

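The top view shows three scoop-like objects. The plain steel long one has its cup at (363,280) and eye at (380,219). The red long one has its cup at (268,320), and the short one without an eye is at (407,326). The plain steel long one with an eye fits the description. I'll confirm it in a crop, together with the cupboard's corners.

Run:
```python
import cv2,numpy as np
a=cv2.imread("pics/top0.png")
l=cv2.resize(a[205:305,330:410],None,fx=5,fy=5,interpolation=cv2.INTER_CUBIC)
r=cv2.resize(a[135:235,172:252],None,fx=5,fy=5,interpolation=cv2.INTER_CUBIC)[:500]
cv2.imwrite("pics/c1.png",np.hstack([l,r]))
b=cv2.resize(a[135:235,245:335],None,fx=4,fy=4,interpolation=cv2.INTER_CUBIC)
s=cv2.imread("pics/side0.png"); s=cv2.resize(s[165:350,140:300],None,fx=2.16,fy=2.16,interpolation=cv2.INTER_CUBIC)[:400]
cv2.imwrite("pics/c2.png",np.hstack([b,s])); print(b.shape,s.shape)
```

```text
(400, 360, 3) (400, 346, 3)
```

View pics/c1.png

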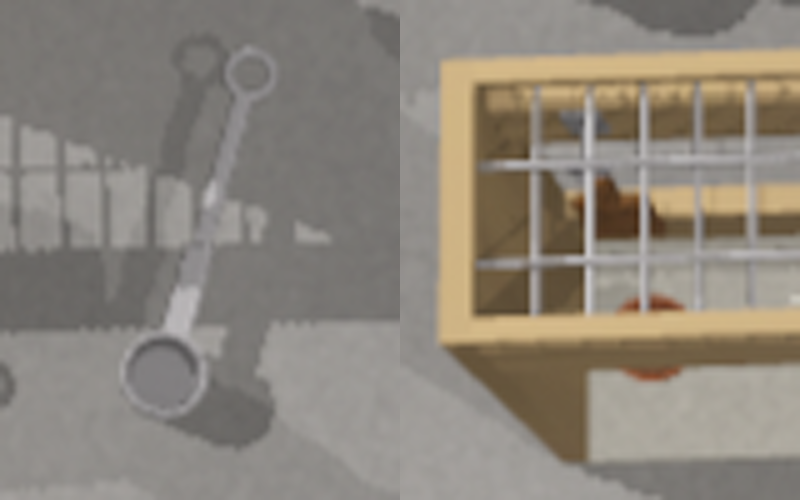

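View pics/c2.png

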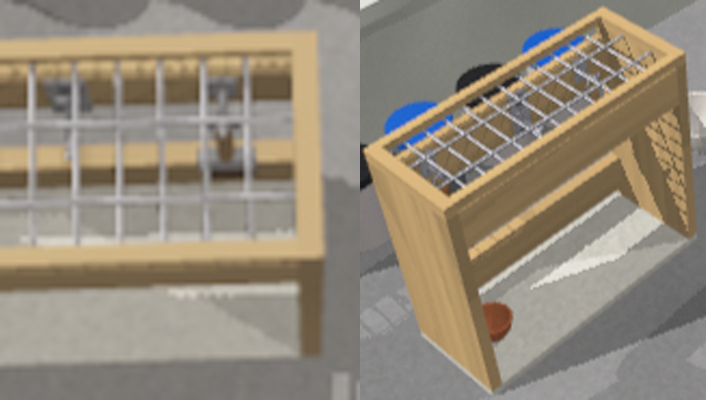

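The crop confirms the scoop: plain steel, long handle, round eye. Cup rim centre is at px (362.4,279.6) and eye at (379.8,219.2). The roof corners, the strip (around px (262,159)) and the pot are visible too. Next I'll fit the cupboard pose from both cameras and check reachability.

```bash
cat > h.py <<'E'
import numpy as np
from scipy.spatial.transform import Rotation as Ro
from scipy.optimize import least_squares
T,S=[dict(np.load(f"pics/{n}0.npz")) for n in("top","side")]
def proj(c,p):
    q=c["view"][:3,:3]@p+c["view"][:3,3]; u=c["intrinsics"]@(q/q[2]); return u[:2]
def atz(c,uv,z):
    R=c["view"][:3,:3];o=-R.T@c["view"][:3,3]
    d=R.T@np.linalg.inv(c["intrinsics"])@np.r_[uv,1]; return o+d*(z-o[2])/d[2]
def cb(P,l):  # cupboard local->world ; P=x,y,yaw
    return np.r_[P[:2],0]+Ro.from_euler("z",P[2]).apply(l)
a,b,h=.0725,.18,.321
pts=[(T,(-.4+180,147-.2),(a,b,h)),(T,(179.6,203.4),(-a,b,h)),(T,(204.4,227.2),(-a,b,0)),(T,(324.,143),(a,-b,h)),
(T,(325.5,199.5),(-a,-b,h)),(T,(325,223.7),(-a,-b,0)),
(S,(252.5,168.7),(a,-b,h)),(S,(143.5,234.2),(a,b,h)),(S,(179.2,262),(-a,b,h)),(S,(290.3,189),(-a,-b,h)),(S,(202.2,345.4),(-a,b,0)),(S,(294,274.1),(-a,-b,0))]
f=lambda P:np.concatenate([proj(c,cb(P,np.array(l)))-uv for c,uv,l in pts])
# ---- scoop/tool kinematics
def tool(psi,ang):  # tool pointing ang from straight down, towards yaw psi; returns quaternion-Rotation
    z=np.array([np.sin(ang)*np.cos(psi),np.sin(ang)*np.sin(psi),-np.cos(ang)])
    y=np.array([-np.sin(psi),np.cos(psi),0]); return y,z
def quat(psi,ang,flip):
    y,z=tool(psi,ang); y=y*flip; return Ro.from_matrix(np.c_[np.cross(y,z),y,z]).as_quat()
E
python3 - <<'E'
from h import *
from workcell import kinematics,get_obs
r=least_squares(f,[.55,0,0],loss="soft_l1");P=r.x;print("cb",P,np.round(r.fun.reshape(-1,2),1).tolist())
np.save("P.npy",P)
cup=atz(T,(362.4,279.6),.040);eye=atz(T,(379.8-.3,219.2-.3),.0355);d=eye-cup
print("cup",cup,"eye",eye,"len",np.hypot(*d[:2]),"yaw",np.arctan2(d[1],d[0]))
ys=least_squares(lambda y:[proj(T,cb(P,np.array([.0535,y[0],.275])))[0]-261.9],[0]).x[0]
print("strip y",ys,proj(T,cb(P,np.array([.0535,ys,.275]))),proj(T,cb(P,np.array([.0145,ys,.255]))))
psi=np.arctan2(d[1],d[0]); g=cup+d/np.linalg.norm(d[:2])*.046; g[2]=.0355
for fl in(1,-1):
    y,z=tool(psi,0);print("grasp",fl,kinematics.solve_ik(g+.002*z,quat(psi,0,fl)))
    for th,zd in((42,.2955),(42,.24),(65,.261),(83,.281),(83,.261),(83,.241)):
        t=np.radians(th);D=cb(P,np.array([.0255,ys,zd]));
        ax=np.array([np.cos(t)*np.cos(P[2]),np.cos(t)*np.sin(P[2]),np.sin(t)])
        y,z=tool(P[2],t);q=kinematics.solve_ik(D-.1515*ax+.002*z,quat(P[2],t,fl));print(th,zd,None if q is None else np.round(q,2))
E
```

```text
cb [0.65365915 0.04339126 0.03591471] [[0.7, 0.0], [0.3, -0.0], [0.8, 0.6], [0.2, -0.7], [0.6, -0.7], [0.5, 0.3], [-0.1, -0.5], [-2.3, 0.2], [-0.8, 0.6], [0.1, 0.3], [-0.6, 3.5], [2.0, 1.3]]
cup [ 0.41741281 -0.24564206  0.04      ] eye [ 0.59664837 -0.29729304  0.0355    ] len 0.18652937823582386 yaw -0.28057201543226945
strip y -0.019204516033728337 [261.9       157.2327755] [262.89645357 174.04797176]
grasp 1 [-5.13119017e-01  5.12059363e-01  1.98400982e+00 -4.44089210e-16
  6.45523474e-01 -1.80334333e+00]
42 0.2955 [0.03 0.15 2.31 3.11 0.05 1.6 ]
42 0.24 [0.03 0.29 2.34 3.13 0.22 1.58]
65 0.261 [0.03 0.61 2.42 3.14 1.03 1.57]
83 0.281 [0.03 0.87 2.34 3.14 1.52 1.57]
83 0.261 [0.03 0.93 2.33 3.14 1.56 1.57]
83 0.241 [0.03 0.98 2.31 3.14 1.6  1.57]
grasp -1 [-5.13119017e-01  5.12059363e-01  1.98400982e+00 -4.44089210e-16
  6.45523474e-01  1.33824933e+00]
42 0.2955 [ 0.03  0.15  2.31  3.11  0.05 -1.54]
42 0.24 [ 0.03  0.29  2.34  3.13  0.22 -1.57]
65 0.261 [ 0.03  0.61  2.42  3.14  1.03 -1.57]
83 0.281 [ 0.03  0.87  2.34  3.14  1.52 -1.57]
83 0.261 [ 0.03  0.93  2.33  3.14  1.56 -1.57]
83 0.241 [ 0.03  0.98  2.31  3.14  1.6  -1.57]
```

Residuals are subpixel to about 2 px, the scoop's length comes out at 186.5 mm (184 expected), and every pose is reachable. I'll grasp with the tool leaning 10° forward to stay clear of the wrist singularity.

```bash
cat >> h.py <<'E'
P=np.load("P.npy") if __import__("os").path.exists("P.npy") else None
PHI=np.radians(10); YS=-.0192
def pose(D,th,L=.1515,psi=None,off=0.0,phi=PHI):
    """TCP pose for distal-arc centre D (world) and pitch th(rad)"""
    psi=P[2] if psi is None else psi
    e=np.array([np.cos(psi),np.sin(psi),0]); ax=np.cos(th)*e+np.sin(th)*np.array([0,0,1]); nz=-np.sin(th)*e+np.cos(th)*np.array([0,0,1])
    y,z=tool(psi,th+phi); return D-L*ax-off*nz+.002*z, quat(psi,th+phi,-1)
E
python3 - <<'E'
from h import *
from workcell import bot,hand,get_obs,vision,kinematics
import cv2
cup=atz(T,(362.4,279.6),.040);eye=atz(T,(379.5,218.9),.0355);d=eye-cup;psi=np.arctan2(d[1],d[0])
u=np.array([np.cos(psi),np.sin(psi),0]); g=(cup+.046*u+eye-.138*u)/2; g[2]=.0355
q=quat(psi,PHI,-1);y,z=tool(psi,PHI);p=g+.002*z
hand.move_gripper(.05)
bot.reach(p-.12*z,q); bot.servo_line(p-.0*z,velocity=.12)
print(get_obs()["wrist_force"])
hand.move_gripper(0,90); o=get_obs();print(o["gripper_width"],o["grip_force"],o["wrist_force"],o["time_s"])
bot.servo_line(p+[0,0,.03],velocity=.08)
b=p+[-.09,.02,.19]; bot.servo_line(b,velocity=.2)
o=get_obs();print(o["gripper_width"],o["wrist_force"],o["time_s"],o["joint_pos"])
th=np.radians(42); D=cb(P,np.array([-.150,YS,.27]));pp,qq=pose(D,th); print(pp,kinematics.solve_ik(pp,qq))
for n in("top","side"):
    cv2.imwrite(f"pics/{n}1.png",vision.read_camera(n)["frame"][:,:,::-1])
t,s=cv2.imread("pics/top1.png"),cv2.imread("pics/side1.png")
cv2.imwrite("pics/m1.png",np.hstack([t[100:400,200:600],s[100:400,200:600]]))
E
```

```text
[ 0.47606932 -0.80279243  0.20671699]
0.014288007020205159 87.33994603157043 [1.04119954 1.55195973 3.78295146] 3.725
0.014079938237590694 [-0.53272442  0.45055987 -1.24893786] 5.325 [-0.61440052  0.01205196  2.13543225  0.07709216  0.83168112  1.18974633]
[0.39350646 0.01483154 0.16739539] None
```

View pics/m1.png

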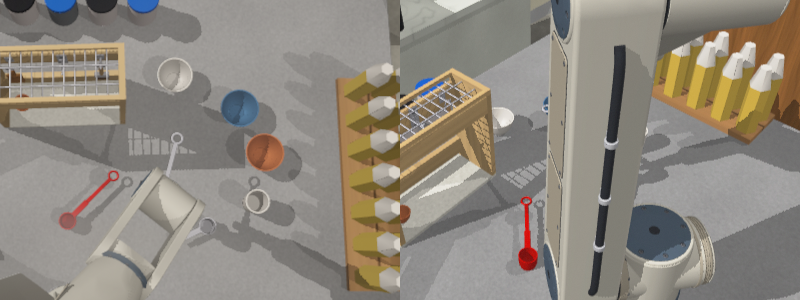

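Scoop is held (14 mm). The eye is visible in the top view at about (378,238). The pre-insert pose was too close to the base, so I'll map the reachable ingress poses and check the eye against its prediction.

Run:
```python
from h import *
from workcell import get_obs,kinematics
import cv2
o=get_obs();R=Ro.from_quat(o["orientation"])
y,z=tool(-.2806,PHI);u=np.array([np.cos(-.2806),np.sin(-.2806),0]);g=o["position"]-.002*z
print("pred eye px",proj(T,g+.138*u),"actual crop saved; grip",g)
t=cv2.imread("pics/top1.png");c=cv2.resize(t[215:265,355:405],None,fx=8,fy=8,interpolation=cv2.INTER_CUBIC);cv2.imwrite("pics/e1.png",c)
for th in(20,30,42,50):
  for zd in(.20,.22,.24,.27,.30):
    print(th,zd,[("%.0f:%s"%(x*1e3,"--" if q is None else "%.2f,%.2f,%.2f"%(q[2],q[3],q[4]))) for x in(-.12,-.10,-.08,-.06,-.03,0) for q in[kinematics.solve_ik(*pose(cb(P,np.array([x,YS,zd])),np.radians(th)))]])
```

```text
pred eye px [378.81128894 238.65922868] actual crop saved; grip [ 0.37270149 -0.23847215  0.22441181]
20 0.2 ['-120:2.53,0.02,0.11', '-100:2.50,0.01,0.11', '-80:2.46,0.01,0.11', '-60:2.43,0.01,0.11', '-30:2.37,0.01,0.12', '0:2.32,0.01,0.14']
20 0.22 ['-120:2.51,0.01,0.19', '-100:2.48,0.01,0.19', '-80:2.44,0.01,0.18', '-60:2.41,0.01,0.18', '-30:2.36,0.01,0.19', '0:2.30,0.01,0.20']
20 0.24 ['-120:2.49,0.01,0.27', '-100:2.46,0.01,0.26', '-80:2.42,0.01,0.26', '-60:2.39,0.01,0.25', '-30:2.34,0.01,0.25', '0:2.28,0.00,0.26']
20 0.27 ['-120:2.45,0.00,0.39', '-100:2.42,0.00,0.37', '-80:2.39,0.00,0.36', '-60:2.36,0.00,0.35', '-30:2.31,0.00,0.35', '0:2.25,0.00,0.35']
20 0.3 ['-120:2.41,0.00,0.49', '-100:2.38,0.00,0.47', '-80:2.35,0.00,0.46', '-60:2.32,0.00,0.45', '-30:2.27,0.00,0.44', '0:2.22,0.00,0.43']
30 0.2 ['-120:2.65,3.13,0.35', '-100:2.61,3.13,0.33', '-80:2.57,3.13,0.31', '-60:2.53,3.13,0.30', '-30:2.48,3.13,0.27', '0:2.42,3.13,0.24']
30 0.22 ['-120:2.63,3.13,0.24', '-100:2.60,3.13,0.23', '-80:2.56,3.13,0.22', '-60:2.52,3.13,0.21', '-30:2.46,3.13,0.20', '0:2.41,3.13,0.17']
30 0.24 ['-120
[... 825 characters left out ...]
,0.55', '-30:2.53,3.14,0.52', '0:2.48,3.14,0.49']
42 0.3 ['-120:--', '-100:2.64,3.13,0.42', '-80:2.61,3.13,0.42', '-60:2.57,3.13,0.41', '-30:2.51,3.14,0.40', '0:2.46,3.14,0.38']
50 0.2 ['-120:--', '-100:--', '-80:--', '-60:2.62,3.14,1.26', '-30:2.57,3.14,1.17', '0:2.51,3.14,1.09']
50 0.22 ['-120:--', '-100:--', '-80:--', '-60:2.63,3.14,1.18', '-30:2.57,3.14,1.10', '0:2.51,3.14,1.02']
50 0.24 ['-120:--', '-100:--', '-80:--', '-60:2.63,3.14,1.10', '-30:2.57,3.14,1.02', '0:2.51,3.14,0.95']
50 0.27 ['-120:--', '-100:--', '-80:--', '-60:2.63,3.14,0.96', '-30:2.57,3.14,0.90', '0:2.51,3.14,0.84']
50 0.3 ['-120:--', '-100:--', '-80:--', '-60:2.62,3.14,0.81', '-30:2.56,3.14,0.77', '0:2.50,3.14,0.73']
```

View pics/e1.png

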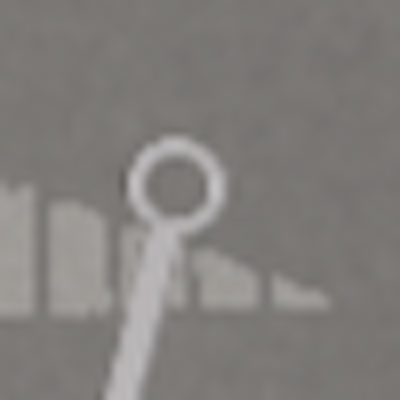

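The eye sits at px (376.7,237.9) against a predicted (378.8,238.7), about 5 mm sideways. I'll take it to the cupboard front and measure again there, close to the hook.

Run:
```python
from h import *
from workcell import bot,get_obs,kinematics,vision
import cv2
def rep():
    o=get_obs();R=Ro.from_quat(o["orientation"]).as_matrix();print(o["position"],"y",R[:,1].round(4),"z",R[:,2].round(4),o["joint_pos"].round(3),o["time_s"],o["wrist_force"].round(2));return o
rep(); r=np.radians
bot.reach(*pose(cb(P,np.array([-.13,YS,.21])),r(20))); rep()
pB=pose(cb(P,np.array([-.11,YS,.215])),r(30)); bot.reach(*pB); bot.dwell(.3); rep(); print(pB)
e=np.r_[np.cos(P[2])*np.cos(r(30)),np.sin(P[2])*np.cos(r(30)),.5]
E=cb(P,np.array([-.11,YS,.215]))-.0135*e
for n in("top","side","wrist"):
    c=vision.read_camera(n);cv2.imwrite(f"pics/{n}2.png",c["frame"][:,:,::-1])
    np.savez(f"pics/{n}2.npz",**c)
    if n!="wrist":print(n,"pred eye",proj(c,E))
t,s,w=[cv2.imread(f"pics/{n}2.png") for n in("top","side","wrist")]
k=dict(interpolation=cv2.INTER_CUBIC)
a=cv2.resize(t[145:225,215:295],(400,400),**k);b=cv2.resize(s[180:280,200:300],(400,400),**k)
cv2.imwrite("pics/m2.png",np.hstack([a,b])); cv2.imwrite("pics/w2.png",w)
```

```text
[ 0.3730352  -0.23856833  0.2224422 ] y [-2.767e-01 -9.610e-01 -6.000e-04] z [ 0.1653 -0.047  -0.9851] [-0.614  0.013  2.135  0.077  0.832  1.19 ] 5.425 [ 0.22  0.35 -0.56]
[0.38414551 0.01420672 0.15686921] y [ 3.560e-02 -9.994e-01  3.000e-04] z [ 0.5001  0.0176 -0.8658] [ 0.031 -0.076  2.539  0.012  0.154  1.555] 6.45 [ 0.73  0.81 -2.23]
[0.41459664 0.01563981 0.13773375] y [ 0.0361 -0.9993  0.    ] z [ 0.6424  0.0232 -0.766 ] [ 0.032  0.087  2.618  3.132  0.262 -1.564] 9.3833 [ 0.16  0.09 -1.32]
(array([0.41458601, 0.01558893, 0.13771791]), array([ 0.93954112,  0.01687349,  0.341965  , -0.00614145]))
top pred eye [265.42967884 228.97373985]
side pred eye [262.19181052 261.78889562]
```

View pics/m2.png

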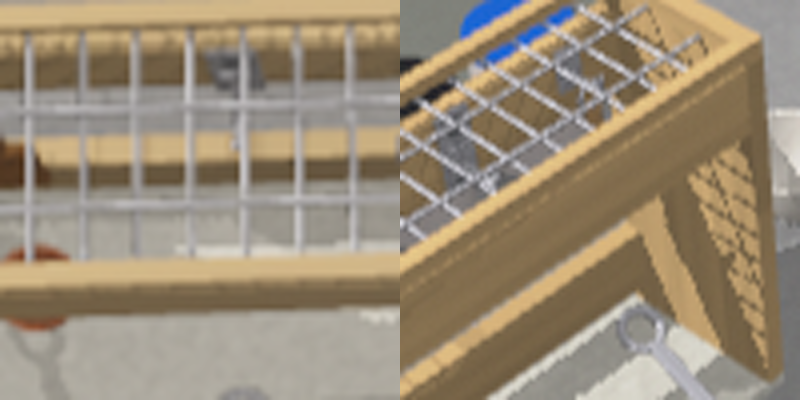

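View pics/w2.png

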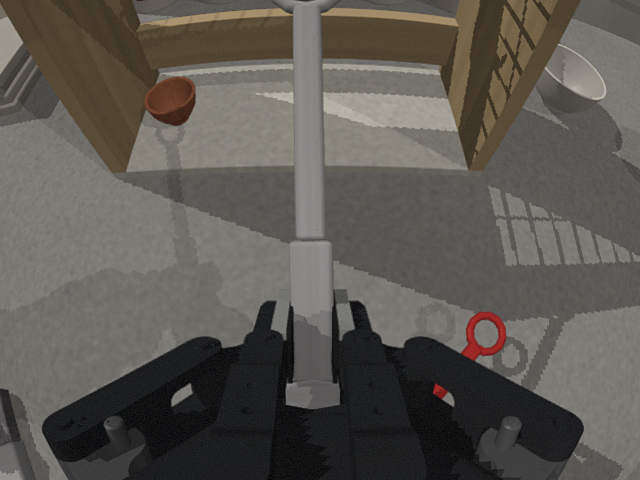

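The side view has the eye at (259.8,261.6), about 2.4 px left of prediction, which agrees with the first offset. The top view has the hook tip at about (262,173). The wrist view shows the handle running from (313,385) to the eye around column 306, with the width step at (312,240). I'll fit the in-hand offset from all of these.

Run:
```python
from h import *
W=dict(np.load("pics/wrist2.npz"));S2=dict(np.load("pics/side2.npz"))
print(W["intrinsics"].round(1).tolist())
def pw(p):
    q=W["view"][:3,:3]@p+W["view"][:3,3]; th=np.arctan2(np.hypot(q[0],q[1]),q[2]); k=q[:2]/np.hypot(q[0],q[1])*th
    return np.array([W["intrinsics"][0,0]*k[0]+W["intrinsics"][0,2],W["intrinsics"][1,1]*k[1]+W["intrinsics"][1,2]])
def model(v): # dx along handle, dyaw, dpitch, lateral at grip
    th=np.radians(30)+v[2];psi=P[2]+v[1]
    t0=np.radians(30);e0=np.r_[np.cos(P[2])*np.cos(t0),np.sin(P[2])*np.cos(t0),np.sin(t0)]
    G=cb(P,np.array([-.11,YS,.215]))-.1515*e0
    e=np.r_[np.cos(psi)*np.cos(th),np.sin(psi)*np.cos(th),np.sin(th)];n=np.r_[-np.sin(th)*np.cos(psi),-np.sin(th)*np.sin(psi),np.cos(th)];l=np.r_[-np.sin(psi),np.cos(psi),0]
    return lambda s,h=0,w=0:G+v[0]*e+s*e+h*n+w*l+v[3]*l
m=model([0,0,0,0])
for s,h in((.0,.0045),(.032,.0045),(.08,.0035),(.11,.0035),(.1215,0),(.138,0)):print(s,pw(m(s,h)))
print("side",proj(S2,m(.138)))
obs=[(0.032,.0045,(311.5,240))]
def res(v):
    m=model(v);r=list(pw(m(.032,.0045))-[311.5,240])
    r+=[pw(m(.11,.0035))[0]-307.5]; r+=list((proj(S2,m(.138))-[259.8,261.6])*2)
    # first top measurement: lateral/forward offset of eye in flat pose (m)
    r+=[(v[3]+.138*v[1]-.0053)*400,(v[0]-.002)*400]
    return np.r_[r,np.array(v)*[200,20,20,500]]
s=least_squares(res,[0,0,0,0]);print(s.x,s.fun.round(2))
```

```text
[[371.6, 0.0, 312.3], [0.0, 371.6, 243.3], [0.0, 0.0, 1.0]]
0.0 [313.83851564 336.52469581]
0.032 [313.93264728 250.37488475]
0.08 [313.94820122 115.30307502]
0.11 [313.90081611  39.75615554]
0.1215 [313.83214998  18.09227799]
0.138 [313.79049745 -15.31162026]
side [262.19181052 261.78889562]
[ 0.00356172  0.02427427 -0.01668513  0.00013158] [ 0.06 -0.05 -0.27  0.72  0.3  -0.73  0.62  0.71  0.49 -0.33  0.07]
```

Fit: the scoop sits 3.5 mm farther along, yawed 0.024 rad and drooping about 1°. I'll compensate for that and slide in under the rail.

```bash
cat >> h.py <<'E'
YS=-.018; LL=.155; DY=.024; DP=.012
def pose2(x,z,thd,dy=0):
    th=np.radians(thd);psi=P[2];D=cb(P,np.array([x,YS+dy,z]))
    e=np.array([np.cos(psi),np.sin(psi),0]);ax=np.cos(th)*e+np.sin(th)*np.array([0,0,1])
    _,zz=tool(psi-DY,th+DP+PHI); return D-LL*ax+.002*zz, quat(psi-DY,th+DP+PHI,-1)
def F(n=4):
    from workcell import bot,get_obs
    r=[]
    for _ in range(n): bot.dwell(.02); r.append(get_obs()["wrist_force"])
    return np.mean(r,0)
E
python3 - <<'E'
from h import *
from workcell import bot,get_obs,vision,kinematics
import cv2
W=[(-.11,.215,30,.08),(-.045,.235,40,.08),(.005,.295,45,.06),(.025,.2965,40,.03)]
print([kinematics.solve_ik(*pose2(*w[:3])) is not None for w in W])
for x,z,t,v in W:
    p,q=pose2(x,z,t); bot.servo_line(p,q,velocity=v); f=F(); o=get_obs(); print(x,z,f.round(2),o["joint_pos"].round(2)[3:],np.abs(o["position"]-p).max().round(4),o["time_s"])
    if np.linalg.norm(f-[0.2,0.1,-1.3])>3: print("STOP");break
for n in("top","side"): cv2.imwrite(f"pics/{n}3.png",vision.read_camera(n)["frame"][:,:,::-1])
t,s=cv2.imread("pics/top3.png"),cv2.imread("pics/side3.png");k=dict(interpolation=cv2.INTER_CUBIC)
cv2.imwrite("pics/m3.png",np.hstack([cv2.resize(t[145:225,215:295],(400,400),**k),cv2.resize(s[180:260,200:280],(400,400),**k)]))
E
```

```text
[True, True, True, True]
-0.11 0.215 [-0.2   0.45 -1.48] [ 3.25  0.3  -1.64] 0.0003 9.85
-0.045 0.235 [ 0.23  0.79 -1.52] [ 3.21  0.64 -1.59] 0.0003 11.075
0.005 0.295 [-0.23 -0.19 -1.66] [ 3.22  0.56 -1.61] 0.0003 12.5833
0.025 0.2965 [ 0.05  0.01 -1.92] [ 3.25  0.33 -1.64] 0.0006 13.325
```

View pics/m3.png

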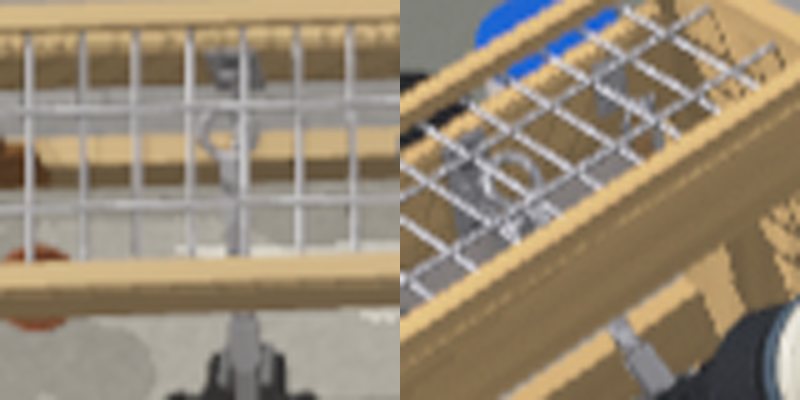

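The eye is now inside, just under the roof wires: ring centre in the top view is at about (260.4,170.4), with nothing disturbed. Next I'll check it numerically for parallax, then feel downward.

Run:
```python
from h import *
th=np.radians(40)
E=np.array([.025-.0135*np.cos(th),YS,.2965-.0135*np.sin(th)])
p0=proj(T,cb(P,E));print("pred eye",p0)
for dy in(.003,):print(proj(T,cb(P,E+[0,dy,0]))-p0)
for dx in(.003,):print(proj(T,cb(P,E+[dx,0,0]))-p0)
for z in(.235,.255,.275):print("hook tip",z,proj(T,cb(P,np.array([.0145,YS,z+.012]))),"strip",proj(T,cb(P,np.array([.0535,YS,z+.01]))))
```

```text
pred eye [261.149071   170.43452417]
[-1.18064368  0.03714051]
[-0.01739572 -1.14094647]
hook tip 0.235 [262.7367802  174.90968723] strip [262.58636122 160.72481833]
hook tip 0.255 [261.96975061 172.77559368] strip [261.82159869 158.42140221]
hook tip 0.275 [261.1827865  170.58603662] strip [261.03707044 156.05845295]
```

The eye agrees with its prediction within 0.8 px (1.9 mm in y, corrected below). Now I'll feel downward.

Run:
```python
from h import *
from workcell import bot,get_obs
dy=-.0015;x=.025;z=.2965
bot.servo_line(*pose2(x,z,40,dy),velocity=.03); bot.dwell(.4); b=F(12); print("base",b.round(2))
while z>.232:
    z-=.001; bot.servo_line(*pose2(x,z,40,dy),velocity=.02); f=F(3)-b
    if abs(f[2])>.6 or np.hypot(f[0],f[1])>1: 
        f=F(8)-b; print(round(z,4),f.round(2))
        if f[2]>.8 or np.hypot(f[0],f[1])>1.5: break
bot.dwell(1.0);print(z,(F(10)-b).round(2),get_obs()["ft_torque"],get_obs()["time_s"]); np.save("z.npy",[x,z,dy])
```

```text
base [-0.05  0.01 -1.6 ]
0.2945 [ 0.05 -0.27 -0.06]
0.2845 [0.23 0.1  0.13]
0.2765 [-0.08  0.01 -0.03]
0.2705 [0.05 0.07 0.02]
0.2605 [0.23 0.25 0.13]
0.2535 [ 1.3  -0.05  2.36]
0.25349999999999995 [2.24 0.08 3.15] [ 0.02569054 -0.2234315  -0.00738722] 29.1417
```

Contact at z=0.2535, with some +x force: it could be the bend rather than the straight bar. I'll lift slightly, go 3 mm deeper and feel again.

Run:
```python
from h import *
from workcell import bot,get_obs
x,z,dy=np.load("z.npy")
z+=.004;bot.servo_line(*pose2(x,z,40,dy),velocity=.02);bot.dwell(.3);b=F(12);print("base",b.round(2))
x+=.003;bot.servo_line(*pose2(x,z,40,dy),velocity=.02);print("fwd",(F(8)-b).round(2))
while z>.235:
    z-=.0005; bot.servo_line(*pose2(x,z,40,dy),velocity=.02); f=F(3)-b
    if f[2]>.6 or np.hypot(f[0],f[1])>1:
        f=F(6)-b; print(round(z,4),f.round(2))
        if f[2]>.8 or np.hypot(f[0],f[1])>1.5: break
bot.dwell(1.2);print(z,(F(10)-b).round(2),get_obs()["time_s"]); np.save("z.npy",[x,z,dy])
```

```text
base [ 0.14  0.22 -1.24]
fwd [-0.4  -0.32 -0.16]
0.254 [ 1.12 -0.07  1.43]
0.25399999999999995 [ 1.53 -0.3   2.01] 33.9917
```

Same height 3 mm deeper, so the eye is resting on the straight bar (centre about 0.248, which fits the image). It has paused there. Now I'll swing the cup down about the contact, regulating the force.

Run:
```python
from h import *
from workcell import bot,get_obs,kinematics
x,z,dy=np.load("z.npy"); b=np.array([.1,.1,-1.4]); ok=True
print(kinematics.solve_ik(*pose2(x,z,80,dy)))
for th in np.arange(46,81,5.67/2):
    p,q=pose2(x,z,th,dy); bot.servo_line(p,q,velocity=.06); f=F(3)-b; n=0
    while (f[2]>2.5 or f[2]<.3 or abs(f[0])>2.5) and n<4:
        if f[2]>2.5: z+=.0006
        elif f[2]<.3: z-=.0006
        if f[0]>2.5: x+=.0008
        elif f[0]<-2.5: x-=.0008
        bot.servo_line(*pose2(x,z,th,dy),velocity=.03); f=F(3)-b; n+=1
    print(round(th,1),f.round(2),round(x,4),round(z,4))
    if np.linalg.norm(f)>8: print("STOP");break
np.save("z2.npy",[x,z,dy,th]);print(get_obs()["time_s"],get_obs()["position"],get_obs()["joint_pos"].round(2))
```

```text
[ 0.05595296  1.07003713  2.29367145  3.18686118  1.80469271 -1.56082646]
46.0 [-1.12 -0.52  1.13] 0.028 0.254
48.8 [-0.14 -0.62  1.43] 0.028 0.254
51.7 [ 0.94 -0.54  2.14] 0.028 0.254
54.5 [ 0.99 -0.39  2.01] 0.028 0.2546
57.3 [ 0.69 -0.33  1.12] 0.028 0.2552
60.2 [ 1.01 -0.32  1.71] 0.028 0.2552
63.0 [ 0.68 -0.86  1.16] 0.028 0.2552
65.8 [0.54 0.17 0.9 ] 0.028 0.2552
68.7 [0.   0.07 0.77] 0.028 0.2552
71.5 [0.54 0.35 0.87] 0.028 0.2552
74.4 [ 0.47 -0.2   1.  ] 0.028 0.2552
77.2 [0.17 0.14 1.06] 0.028 0.2552
80.0 [-0.04  0.04  0.96] 0.028 0.2552
38.9583 [0.65718681 0.02393923 0.10244191] [ 0.06  1.07  2.3   3.19  1.8  -1.56]
```

Forces stayed light all the way. Releasing, pausing, then backing out.

Run:
```python
from h import *
from workcell import bot,hand,get_obs,vision
import cv2
hand.move_gripper(.030,20); bot.dwell(1.0); print(F(4).round(2),get_obs()["gripper_width"],get_obs()["time_s"])
o=get_obs(); z=Ro.from_quat(o["orientation"]).as_matrix()[:,2]
bot.servo_line(o["position"]-.05*z,velocity=.05);print(F(3).round(2))
p=o["position"]-.15*z
try: bot.servo_line(p,velocity=.1)
except bot.IKError:
    bot.servo_line(o["position"]-.1*z,velocity=.1)
print(F(3).round(2),get_obs()["position"],get_obs()["time_s"])
L=[vision.read_camera(n)["frame"] for n in("top","side","wrist")]
bot.dwell(.5);w2=vision.read_camera("wrist")["frame"];print("motion",np.abs(w2.astype(int)-L[2]).max(2).__gt__(40).sum())
k=dict(interpolation=cv2.INTER_CUBIC);B=lambda a:a[:,:,::-1]
m=np.hstack([cv2.resize(L[0][145:225,190:320],(400,246),**k),cv2.resize(L[1][165:350,140:300],(250,246),**k)])
w=cv2.resize(w2[:460],(490,352)); pad=np.zeros((352,160,3),np.uint8)
cv2.imwrite("pics/m4.png",B(np.vstack([m,np.hstack([w,pad])])))
```

```text
[ 0.08 -0.32  0.02] 0.02975377824265957 40.325
[ 0.33  0.06 -0.15]
[0.4  0.05 0.29] [0.50789349 0.02218152 0.10098041] 42.725
motion 1132
```

View pics/m4.png

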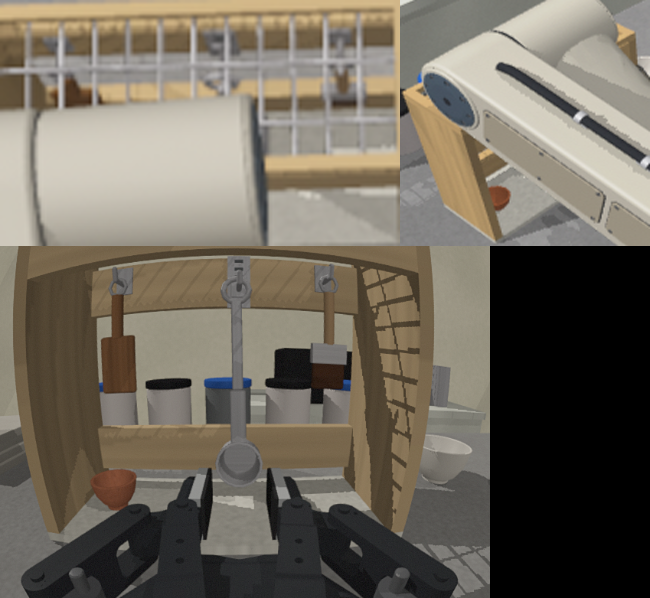

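The scoop hangs on the middle hook by its eye; in the crop the eye is at (236,290) and the cup at (239,463). Paddle, brush and pot are in place. I'll wait until it is still, then hand in.

Run:
```python
from workcell import bot,get_obs,vision,hand_in
import numpy as np
im=lambda:vision.read_camera("wrist")["frame"].astype(int)
k=0
while get_obs()["time_s"]<66:
    fr=[im()]
    for _ in range(3): bot.dwell(.17); fr.append(im())
    m=max((np.abs(f-fr[0]).max(2)>25).sum() for f in fr[1:]); print(round(get_obs()["time_s"],1),m)
    k=k+1 if m<25 else 0
    if k==2: break
    bot.dwell(.8)
print(hand_in())
```

```text
44.1 373
45.6 32
47.1 3
48.6 2
the job is handed in; nothing more can be done
None
```

The long-handled scoop hangs still by its eye on the free hook, the paddle, brush and pot look undisturbed in the last picture, and I handed the job in at about 49 s.

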